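Refit the hinge pin of a sample warmer's lid

ROBOT

A 7-joint arm with a two-finger parallel gripper is mounted at the origin on the work surface. World frame = base frame: x ahead of the robot, y to its left, z up, the work surface at z = 0. Lengths are in m, angles in rad, forces in N, time in s.
With the tool pointing down it reaches from about 0.4 to 0.9 m from the base axis. Payload 5.6 kg.
Tool frame: the origin (TCP) lies midway between the tips of the shut fingers; the grasp point (between the pads) lies 19 mm behind it; y points along the fingers, z is the direction in which the jaws open and shut, and the axes are right-handed (so a half turn about y gives the same grasp; the last joint's range is limited). The gripper opens to 92 mm and grips with 3 to 60 N. Pads are 20 mm wide; open, the fingers measure 128 mm over their backs; the gripper's body (75 mm by 189 mm) begins 69 mm behind the grasp point.
Start: joints at [1.204, 0.468, -0.012, 1.603, 0.006, 1.071, -0.056], TCP at [0.207, -0.616, 0.215] pointing down, gripper open.
Joint ranges: [-2.53, 2.53], [-0.31, 2.02], [-1.57, 1.55], [0.28, 2.44], [-1.29, 4.43], [0.15, 1.84], [-2.92, 2.92]. Speed limits (rad/s): [2.57, 2.57, 3.14, 3.14, 3.14, 3.14, 3.14].

INTERFACE

Orientations are given as a 3x3 rotation matrix whose columns are the frame's x, y, z axes.
In Python, from station import env, effector, solver, viewer, workorder, search_frame, tip_of gives the robot as it stands. Calls block until the motion is done:
- env.reach(position, orientation): joint-space move of the TCP to a pose.
- env.movel(position, frame=None, rate=0.15): straight line of the TCP; frame=None keeps the orientation; rate is the mean speed in m/s.
- env.goto_joints(angles): joint-space move.
- effector.release() and effector.grasp(squeeze=None): open the fingers fully, or close them until they stop; squeeze is the grip in N (None keeps the last).
- env.pause(seconds).
- solver.inverse_kinematics(position, orientation): joint angles nearest the present ones, or None.
- env.sense(): the state.
- viewer.read_camera(name): name is "side" or "top"; returns (picture, depth): 420x560x3 uint8, red, green, blue; 420x560 float32, m along the optical axis (not along the pixel's ray), 0 where there is no reading.
- viewer.camera_info(name): a dict with "intrinsics" (3x3 intrinsics, pixels), "eye" and "rotation" of the camera in the world. Camera axes: x right, y up, looking along -z (the intrinsics and any distortion apply to the point x, -y, -z); pixel columns grow to the right and rows downward; lengths in m; the calibration is good to about 2 mm. A picture is of the moment at which its call begins. camera_info takes no time and is no camera call.
A pose or a line that the arm cannot do raises env.PlanningError and nothing moves.
- workorder.finish_job(): hands the job in, once; it reports no verdict.
Trained networks look in the newest picture that a camera, given by its name, has taken for a name from the list of things; names that differ only in an ending like _2 or _b are one class to them, and where a whole thing is asked for, a point or a joint stands for the part that bears it (a point fixed in the world has none). Each returns a list of dicts, best first, with "score" (0 to 1); they miss things now and then, are a little off and sometimes report something else, mostly with a low value. They report only what shows in the picture. A call takes as long as a camera call. They do not tell look-alikes from the thing itself.
- search_frame(camera, name): "at" ([x, y, z] in m, in world coordinates, good to about 4 mm: the middle of the surface that is visible of it).
- tip_of(camera, name): "at" ([x, y, z] in m, in world coordinates, good to about 4 mm: a listed point, or the origin of a listed thing).
The state is a dict: "t": time; "joint_positions": joint angles; "joint_velocities": joint speeds; "tau": joint torques, N m; "ee_pos": TCP position; "tcp_rot": TCP orientation; "wrist_force": force on the tool from outside, world axes, zero at the start; "moment": the same for the moment, N m; "gripper_width": finger opening in m.
Only numpy, scipy, OpenCV 4.12 (cv2) and the standard library are available. Lean on these libraries where they do the work, as an engineer would, in place of code of your own. Each camera call takes 0.05 s, during which the arm holds its last target. There are 200 camera calls.

TASK

The lid of the sample warmer has been put back on after cleaning, but its hinge pin is still out. Take the pin that is long enough for the whole hinge from the pin stand, slide it through all three knuckles from the end nearer the stand, tip first, fully home with its collar up against the first knuckle, and let go. Leave the lid sitting where it is and the short pin in its stand.

Things in the scene. Friction and masses are not known exactly. Their poses are not given: they have to be found in the camera images.
- long_pin: steel pin (mm) lying level in the stand, axis 40 up, tip roughly to room +y. Origin on the axis where the shaft leaves the collar; y along the shaft: 14 thick, tip at y=125, last 20 tapered. Collar 40 across, y 0 to -5; round black grip 18 thick, y -5 to -60, overhanging freely. Rolls about y. 0.16 kg, balances near y=+30. Shaft lies in open notches, cheeks 3 above its axis: lift straight up
- short_pin: the other pin in the stand, parallel to the long one and 90 mm beside it, on either side; alike in all but its shaft, which is only 60 mm long: too short for this hinge. Same origin and axes, same height. It stays where it is
- lid: loose grey lid, 158 x 200 x 8 mm, lying in place on the warmer, a steel knuckle on its far edge. Origin: centre of that knuckle's bore, 48 mm into the hinge; y along the hinge, z up. Its plate's top is 8 mm above the origin; its bar handle rises to 33 mm above the origin, 150 mm from the hinge axis
- hinge_mouth (a point): open right end of the hinge on the far side of the fixed white warmer: bore centre on the first knuckle's outer face, 110 mm up. y runs into the hinge, z up, x away from the warmer (box 160x200, 110 high, x -21 to -181, y -2 to 198). Knuckles: bore 28, outside 36, at y 0-30, 33-63 (lid's), 66-96; open beyond. A pin let go sinks 7 mm onto the bore's bottom
Mind the look-alikes: they are no part of the job. Leave any red look-alike of the long_pin alone.

How it is judged:
By the outcome, as a careful person would: the job done as asked, in the order asked, and still so for the second after the job is handed in, with the robot touching nothing.
It also fails if it takes over 35 s, if anything falls off the work surface, if the arm or the gripper's body presses on something with over 40 N, if the wrist force passes 120 N, or if a joint passes its speed limit or range.

## Working session

There is one attempt and no reset: what is moved stays moved. The work goes in short steps, each a Python script; the robot and the scene stay as the last script left them, time stands still between calls to the robot, and variables do not carry over. Pictures are saved under pics/ and viewed, about 8 in all and at most 12, crops included, and the job is handed in when it is done.

```bash
mkdir -p pics; ls; python3 - <<'E'
from station import *
import cv2
for c in ("top","side"):
    p,d=viewer.read_camera(c); cv2.imwrite(f"pics/{c}0.png",p[:,:,::-1]); 
    i=viewer.camera_info(c); print(c,i)
    for n in ("long_pin","short_pin","lid","hinge_mouth"):
        for f in (search_frame,tip_of):
            try: print(n,f.__name__,[(round(float(r["score"]),2),[round(float(v),4) for v in r["at"]]) for r in f(c,n)])
            except Exception as e: print(n,f.__name__,e)
print(env.sense())
E
```

```text
pics
top {'intrinsics': array([[425.81658371,   0.        , 287.22329881],
       [  0.        , 425.81658371, 218.78340354],
       [  0.        ,   0.        ,   1.        ]]), 'eye': array([ 0.28820581, -0.09016528,  0.99312172]), 'rotation': array([[-0.19502793,  0.96087151, -0.19669786],
       [-0.98078579, -0.19205103,  0.0342874 ],
       [-0.00483024,  0.19960547,  0.97986444]])}
long_pin call [(0.92, [0.3288, -0.3935, 0.0209]), (0.9, [0.3287, -0.1484, 0.0217]), (0.83, [0.4751, -0.226, 0.0449])]
long_pin call [(0.97, [0.3146, -0.4022, 0.0162]), (0.9, [0.3382, -0.1596, 0.0208]), (0.59, [0.4766, -0.236, 0.0387]), (0.58, [0.5382, 0.13, 0.1094])]
short_pin call [(0.65, [0.561, -0.2451, 0.0404])]
short_pin call [(0.64, [0.5642, -0.2395, 0.0334])]
lid call [(0.57, [0.4427, 0.2261, 0.1137])]
lid call [(0.89, [0.5413, 0.1763, 0.1075])]
hinge_mouth call [(0.93, [0.4455, 0.1344, 0.0871])]
hinge_mouth call [(0.61, [0.5369, 0.1276, 0.1105]), (0.5, [0.5399, 0.1799, 0.1091])]
side {'intrinsics': array([[455.01649795,   0.        , 273.70164097],
       [  0.        , 455.01649795, 208.566
[... 947 characters left out ...]
_velocities': array([ 7.60227616e-04,  7.77584493e-05, -1.01767557e-03, -2.25367950e-03,
        7.23565120e-04, -4.02179354e-04,  2.72695140e-05]), 'tau': array([-5.82458506e-04, -5.20385778e+01, -1.29146085e-02, -2.44051623e+01,
       -5.67843206e-02,  1.12280124e-02,  4.58581917e-05]), 'ee_pos': array([ 0.20674209, -0.61626735,  0.21462446]), 'tcp_rot': array([[-9.48065024e-01, -4.57036440e-05,  3.18076575e-01],
       [-3.18076570e-01, -9.74921731e-05, -9.48065022e-01],
       [ 7.43400028e-05, -9.99999994e-01,  7.78916612e-05]]), 'wrist_force': array([ 0.05184719,  0.15552335, -0.42070569]), 'moment': array([-0.00632768, -0.03780433,  0.04530604]), 'gripper_width': 0.09185855115838498}
```

View pics/top0.png

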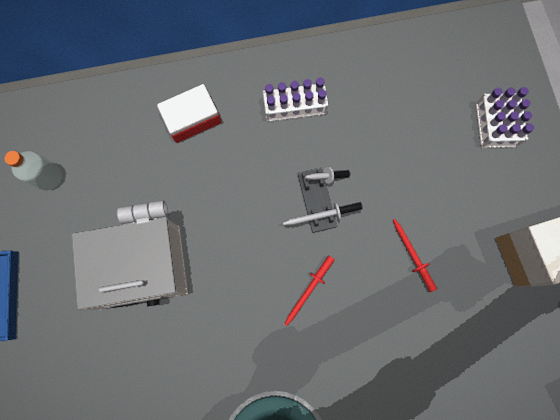

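View pics/side0.png

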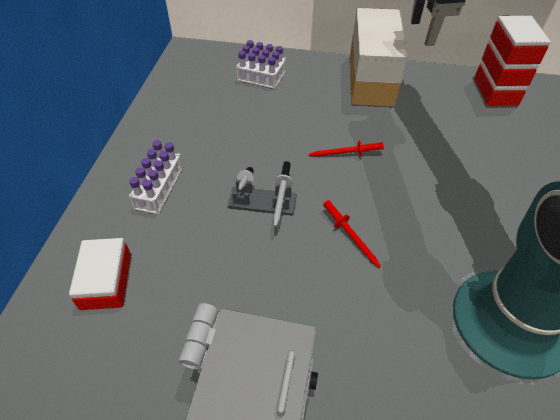

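The top view shows the long pin at about (340,212) with its tip at (285,224), and the short pin at (330,175). The knuckles run from (118,215) to (165,208), so the mouth is at the right end. The red look-alikes are at (310,290) and (415,255). Next I'll fit the axes from depth.

```bash
cat > h.py <<'E'
from station import *
import numpy as np, cv2
from scipy.optimize import least_squares
def cloud(c):
    p,d=viewer.read_camera(c); i=viewer.camera_info(c); K=i["intrinsics"]
    v,u=np.mgrid[:420,:560]
    P=np.stack([(u-K[0,2])/K[0,0]*d,-(v-K[1,2])/K[1,1]*d,-d],-1)@i["rotation"].T+i["eye"]
    P[d<=0]=np.nan
    return p,d,P
def cyl(Q,r,a0,y0):  # axis near +y: x=a+b(y-y0), z=c+e(y-y0)
    def f(q):
        n=np.array([q[1],1,q[3]]); n/=np.linalg.norm(n)
        w=Q-[q[0],y0,q[2]]; w=w-np.outer(w@n,n)
        return np.linalg.norm(w,axis=1)-r
    s=least_squares(f,a0,loss="soft_l1",f_scale=.001); return s.x,np.median(abs(s.fun))
def sel(P,o,yaw,l0,l1,hw,z0,z1):
    n=np.array([-np.sin(yaw),np.cos(yaw)]); m=np.array([n[1],-n[0]])
    w=P[...,:2]-np.array(o)[:2]; a=w@n; b=w@m
    return P[(a>l0)&(a<l1)&(abs(b)<hw)&(P[...,2]>z0)&(P[...,2]<z1)],
E
python3 - <<'E'
from h import *
np.set_printoptions(precision=4,suppress=True)
for c in("top","side"):
    p,d,P=cloud(c)
    # pin: points above 30mm around long pin
    o=np.array([.4775,-.236])
    for nm,l0,l1,r in(("shaft",.01,.10,.007),("grip",-.055,-.012,.009)):
        Q,=sel(P,o,.25,l0,l1,.02,.036,.06)
        x,e=cyl(Q,r,[.4775,-.2,.04,0],-.236); print(c,nm,len(Q),x,e)
    A,=sel(P,o,.22,-.08,.15,.03,.036,.07); n=np.array([-np.sin(.22),np.cos(.22)])
    s=(A[:,:2]-o)@n; print("extent",s.min(),s.max()); k=A[A[:,2]>.052]; print("collar s",np.percentile((k[:,:2]-o)@n,[5,50,95]),len(k))
    o2=np.array([.539,.128])
    Q,=sel(P,o2,.1,-.02,.12,.022,.112,.14)
    x,e=cyl(Q,.018,[.539,-.1,.11,0],.128); print(c,"hinge",len(Q),x,e)
    b=x[1]; n=np.array([b,1])/np.hypot(b,1); s=(Q[:,:2]-[x[0],.128])@n; print(np.percentile(s,[0,1,5,95,99,100])); print(np.histogram(s,bins=np.arange(-.012,.112,.003))[0])
    # second pin
E
```

```text
top shaft 272 [ 0.475  -0.01    0.0395  0.0019] 0.0012643314148743303
top grip 145 [ 0.4776 -0.0268  0.0384 -0.017 ] 0.0008288659869660556
extent -0.060040441528663835 0.12238925368778268
collar s [-0.0072 -0.0028  0.0005] 33
top hinge 921 [ 0.5423 -0.0984  0.1094 -0.0036] 0.0021672821561736708
[-0.0002  0.0022  0.0065  0.1056  0.1178  0.1199]
[ 0  0  0  2 12 27 23 25 26 26 27 22 27 26 17 15 25 36 28 28 29 29 29 31
 33 18 22 30 27 28 29 29 27 28 26 28 18 11  9  9  8]
side shaft 248 [ 0.4758 -0.029   0.0403 -0.0086] 0.0011009307671533963
side grip 93 [ 0.4752 -0.0862  0.04    0.0057] 0.0007494669466790397
extent -0.06115645589038512 0.12326536322590963
collar s [-0.0049 -0.0002  0.0038] 46
side hinge 1637 [ 0.5426 -0.0943  0.1097  0.0005] 0.0018367046843731534
[0.002  0.0042 0.0095 0.1078 0.1177 0.1201]
[ 0  0  0  0  8 33 37 40 40 39 39 44 38 45 49 22 38 51 50 50 52 46 57 51
 54 57 29 47 51 48 50 55 53 55 56 57 59 21 16 18 17]
```

```bash
python3 - <<'E'
from h import *
np.set_printoptions(precision=4,suppress=True)
for c in("top","side"):
    p,d,P=cloud(c)
    o=np.array([.4757,-.236]); 
    Q,=sel(P,o,.02,.008,.100,.012,.034,.06); G,=sel(P,o,.02,-.055,-.012,.013,.034,.06)
    for nm,q,r in(("shaft",Q,.007),("grip",G,.009)):
        print(c,nm,len(q),*cyl(q,r,[.4757,-.02,.04,0],-.236))
    A,=sel(P,o,.02,-.08,.15,.03,.034,.07); s=A[:,1]-o[1]; print("ext",s.min(),s.max()); k=A[A[:,2]>.051]; print(np.percentile(k[:,1],[5,50,95]))
    S,=sel(P,[.5645,-.238],.02,-.08,.15,.03,.034,.07); print("short",len(S),S[:,1].min(),S[:,1].max(),np.median(S[:,0]))
    o2=np.array([.5424,.128])
    Q,=sel(P,o2,.096,-.02,.115,.017,.112,.14)
    x,e=cyl(Q,.018,[.5424,-.1,.11,0],.128); print(c,"hinge",len(Q),x,e)
    n=np.array([x[1],1])/np.hypot(x[1],1); s=(Q[:,:2]-[x[0],.128])@n
    print(np.histogram(s,bins=np.arange(-.012,.112,.002))[0])
E
grep -n . h.py | head -0
python3 - <<'E'
import cv2
a=cv2.imread('pics/top0.png')[150:250,260:380];b=cv2.imread('pics/side0.png')[130:250,210:330]
cv2.imwrite('pics/crop1.png',cv2.hconcat([cv2.resize(a,(400,333)),cv2.resize(b,(333,333))]))
E
```

```text
top shaft 272 [ 0.4773 -0.0402  0.0398 -0.0058] 0.0008084557109224537
top grip 142 [ 0.4769 -0.0449  0.0394  0.0056] 0.0007316502168540915
ext -0.06116666594771125 0.12384689531545309
[-0.2492 -0.2392 -0.2367]
short 286 -0.2572649361570063 -0.1788776729580149 0.5632296156467289
top hinge 709 [ 0.5412 -0.0033  0.1091  0.0034] 0.0010774970376693886
[ 0  0  0  0  0  0  8 18 11 15 16 13 17 13 17 17 13 15 15 17 16  8  3 17
 16 14 16 14 17 14 15 18 13 18 14 18 14 10  8 10 10 17 17 14 16 11 16 14
 14 15 15 15 15 12 11  3  2  2  3  1  3]
side shaft 239 [ 0.4771 -0.0419  0.0399 -0.0007] 0.0006801002454387296
side grip 95 [ 0.4769 -0.0315  0.0407  0.019 ] 0.0007182778605592886
ext -0.06084405313522334 0.12482829761505765
[-0.2411 -0.2372 -0.2348]
short 294 -0.2492232886334268 -0.17568434648389208 0.5628290418525398
side hinge 1237 [ 0.5409 -0.0014  0.1098 -0.0032] 0.0008570691019850717
[ 0  0  0  0  0  0  1 20 18 24 21 24 20 24 27 20 28 23 23 25 27 33 13  5
 24 28 23 28 28 25 24 30 31 24 27 31 32 27 31  1 19 28 22 25 24 33 24 29
 25 30 23 29 29 27 30 18  4  5  5  4  6]
```

View pics/crop1.png

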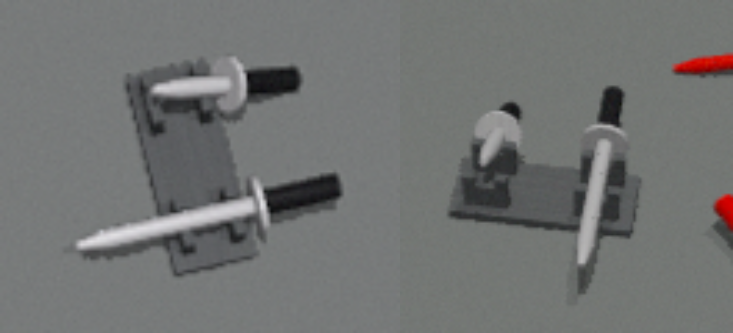

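```bash
python3 - <<'E'
from h import *
np.set_printoptions(precision=4,suppress=True)
for c in("top","side"):
    p,d,P=cloud(c)
    x=np.array([.4772,-.042,.04,0]); 
    for k in range(8):
        Q,=sel(P,[x[0],-.236],-np.arctan(x[1]),.008,.100,.014,.037,.06); x,e=cyl(Q,.007,x,-.236)
    print(c,"shaft",len(Q),x,e)
    x=np.array([.541,0,.11,0])
    for k in range(12):
        Q,=sel(P,[x[0],.18],-np.arctan(x[1]),-.046,.046,.0175,.112,.14); x,e=cyl(Q,.018,x,.18)
    print(c,"hinge",len(Q),x,e)
    Q,=sel(P,[x[0],.18],-np.arctan(x[1]),-.08,.08,.0175,.112,.14)
    n=np.array([x[1],1])/np.hypot(x[1],1); s=(Q[:,:2]-[x[0],.18])@n
    h=np.histogram(s,bins=np.arange(-.06,.06,.002))[0]; print(h); print(s.min(),s.max())
E
```

```text
top shaft 282 [ 0.4779 -0.043   0.0395  0.0025] 0.0010056155265218366
top hinge 653 [0.5418 0.0256 0.1094 0.0003] 0.0007916664323074744
[ 0  0  0  0  9 19 16 13 18 14 14 16 16 14 18 13 13 16 13 10  0 19 14 16
 14 15 15 16 14 16 14 14 16 18  8 17  4 12 16 15 14 18 12 19 11 19 13 17
 13 17 18 14  7  0  0  0  0  0  0]
-0.050966431601645296 0.04530563846492502
side shaft 247 [ 0.4774 -0.0475  0.0403 -0.0046] 0.0008080688036215334
side hinge 1183 [ 0.5415  0.0225  0.1097 -0.0004] 0.0006661127583902499
[ 0  0  0  0  3 20 25 22 22 24 26 23 24 28 18 30 27 24 22 39  8  7 26 25
 24 24 26 24 27 27 25 28 28 21 28 31 32  1 21 27 27 30 29 31 29 26 29 33
 27 28 32 29 44  9  0  0  0  0  0]
-0.050306291281430895 0.04676497511432564
```

```bash
cat >> h.py <<'E'
def ori(sl,sgn):
    n=np.array([sl,1,0])/np.hypot(sl,1); z=sgn*np.array([n[1],-n[0],0]); y=np.array([0,0,-1.]); return np.column_stack([np.cross(y,z),y,z]),n
PS,PO=-.044,np.array([.4776,-.2365,.040]); HS,HO=.024,np.array([.5404,.1297,.110])
G=-.025; DZ=np.array([0,0,-.019])
E
python3 - <<'E'
from h import *
np.set_printoptions(precision=3,suppress=True)
for sg in(1,-1):
    for sl,o,a in((PS,PO,0),(HS,HO,-.145),(HS,HO,0)):
        R,n=ori(sl,sg); print(sg,solver.inverse_kinematics(o+n*(G+a)+DZ,R))
def go(sg):
    R,n=ori(PS,sg); T=PO+n*G+DZ
    env.reach(T+[0,0,.13],R); env.movel(T,rate=.12); effector.grasp(60)
    s=env.sense(); print(s["t"],s["gripper_width"],s["ee_pos"]-T)
    env.movel(T+[0,0,.12],rate=.1)
    s=env.sense(); print(s["t"],s["gripper_width"],s["wrist_force"],s["moment"])
    for c in("top","side"):
        p,d,P=cloud(c); cv2.imwrite(f"pics/{c}1.png",p[:,:,::-1])
        x=np.array([PO[0],PS,.16,0])
        for k in range(6):
            Q,=sel(P,[x[0],-.236],-np.arctan(x[1]),.008,.100,.02,.10,.19); x,e=cyl(Q,.007,x,-.236)
        print(c,len(Q),x,e); A,=sel(P,[x[0],-.236],-np.arctan(x[1]),.0,.15,.02,.10,.2); print("tip",A[:,1].max())
sg=1
a=[np.abs(solver.inverse_kinematics(PO+DZ,ori(PS,s)[0])-env.sense()["joint_positions"]).max() if solver.inverse_kinematics(PO+DZ,ori(PS,s)[0]) is not None else 9 for s in(1,-1)]
print(a); go((1,-1)[int(np.argmin(a))])
E
```

```text
1 [ 0.736  0.612 -0.376  1.96   0.364  0.635  0.17 ]
1 [ 0.468  0.526 -0.573  1.944  0.395  0.785 -0.352]
1 [ 0.311  0.593 -0.729  1.908  0.524  0.84  -0.719]
-1 [ 0.268  0.578  0.215  1.992 -0.21   0.593 -2.473]
-1 [-0.893  0.923  1.341  2.026 -1.034  1.128 -2.233]
-1 [ 0.639  0.981 -1.331  1.891  1.048  1.2    2.039]
[np.float64(0.48528614571722706), np.float64(2.4660047714096405)]
5.225 0.016233777061914242 [-0.001 -0.    -0.   ]
6.575 0.01679947063973578 [-0.55  -0.743 -1.302] [-0.21  -0.124 -0.001]
top 311 [ 0.478 -0.057  0.158 -0.006] 0.0007430172678149034
tip -0.11173619122144184
side 235 [ 0.477 -0.051  0.159 -0.012] 0.0005985448158205217
tip -0.11043208273020833
```

```bash
cat >> h.py <<'E'
HS2=HS+.007
RT,_=ori(HS2,1); nh=ori(HS,1)[1]
def T(a): return HO+nh*(G+a)+DZ+[0,0,.0015]
E
python3 - <<'E'
from h import *
np.set_printoptions(precision=4,suppress=True)
env.reach(T(-.145),RT)
s=env.sense(); print(s["t"],s["ee_pos"]-T(-.145))
for c in("top","side"):
    p,d,P=cloud(c); cv2.imwrite(f"pics/{c}2.png",p[:,:,::-1])
    o=HO-nh*.145; x=np.array([o[0],HS,.11,0])
    for k in range(6):
        Q,=sel(P,[x[0],o[1]],-np.arctan(x[1]),.01,.10,.02,.09,.13); x,e=cyl(Q,.007,x,o[1])
    A,=sel(P,[x[0],o[1]],-np.arctan(x[1]),.0,.138,.02,.09,.13)
    m=HO[1]-o[1]; print(c,len(Q),x,e,"tip",A[:,1].max()-o[1],"at mouth",x[0]+x[1]*m-HO[0],x[2]+x[3]*m-.11,"far",x[0]+x[1]*(m+.096)-HO[0]-HS*.096)
cv2.imwrite("pics/c2.png",cv2.resize(cv2.imread("pics/top2.png")[150:300,60:320],None,fx=2.5,fy=2.5))
E
```

```text
7.6 [ 0.     -0.0017 -0.0001]
top 175 [ 0.5377  0.0234  0.1106 -0.0138] 0.0006948141406801873 tip 0.12256816900256132 at mouth 0.0007203943651414857 -0.0014315780478732082 far 0.0006640209966869153
side 357 [ 0.5375  0.0255  0.111  -0.0167] 0.0005586446179873085 tip 0.12335540083920296 at mouth 0.000825721926393963 -0.0013768918923381945 far 0.0009696149287012627
```

View pics/c2.png

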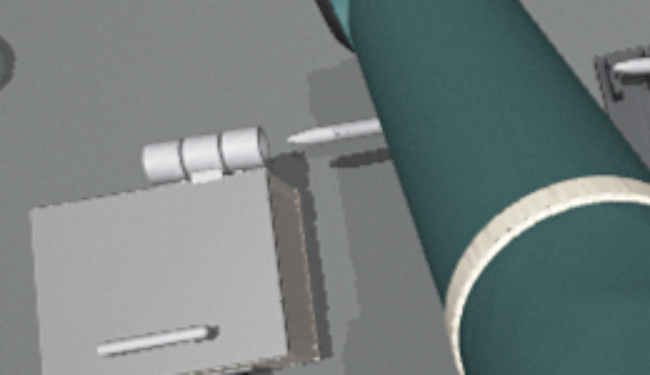

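The pin lines up with the bore within about 1 mm and droops about 2 mm at the tip, against 7 mm of radial clearance. I'll insert it now.

```bash
python3 - <<'E'
from h import *
np.set_printoptions(precision=4,suppress=True)
f0=env.sense()["wrist_force"]
def F(): return env.sense()["wrist_force"]-f0
for a in(-.1,-.06,-.03,-.010):
    env.movel(T(a),rate=.07); f=F(); print(a,f)
    if np.linalg.norm(f)>8: print("STOP");raise SystemExit
a=-.010
while a<.010:
    a+=.002; env.movel(T(a),rate=.03); f=F(); print(round(a,4),f,env.sense()["ee_pos"]-T(a))
    if -f@nh>6: break
print(env.sense()["t"],env.sense()["gripper_width"])
for c in("top","side"):
    p,d,P=cloud(c); cv2.imwrite(f"pics/{c}3.png",p[:,:,::-1])
a=cv2.imread("pics/top3.png")[150:300,60:220];b=cv2.imread("pics/side3.png")[240:420,130:330]
cv2.imwrite("pics/c3.png",cv2.hconcat([cv2.resize(a,(400,375)),cv2.resize(b,(400,375))]))
E
```

```text
-0.1 [ 0.075   1.2108 -0.8319]
-0.06 [ 0.5899  0.3265 -0.1638]
-0.03 [-0.1357  1.1458  0.0169]
-0.01 [-0.3133  0.4909  0.5615]
-0.008 [-0.277   0.6853 -0.3235] [ 0.     -0.0002 -0.    ]
-0.006 [-0.4512  1.4429  0.234 ] [0.     0.0001 0.    ]
-0.004 [-0.9914  1.1898  0.601 ] [-0.      0.0002  0.    ]
-0.002 [-0.4075  1.8479 -0.0817] [0.     0.0002 0.    ]
0.0 [-0.5334  0.8299 -1.0658] [ 0. -0. -0.]
0.002 [-0.4508 -4.1446  0.2085] [-0.0001 -0.0019 -0.0002]
0.004 [-1.3832 -7.9443  0.5628] [-0.0001 -0.0038 -0.0003]
11.975 0.01633292598107737
```

View pics/c3.png

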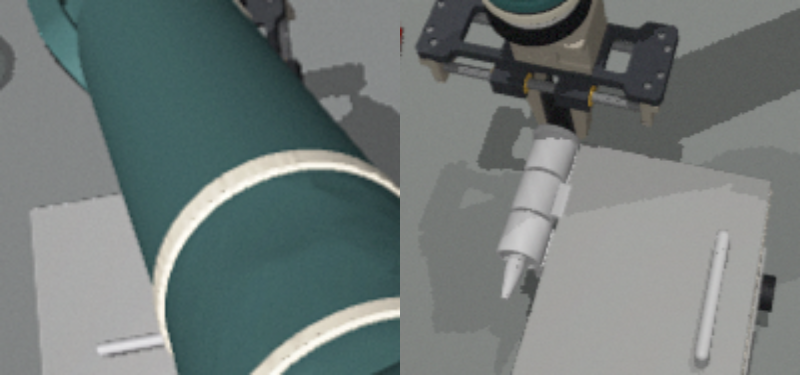

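The collar reached the first knuckle: motion stopped at the predicted depth with 8 N of resistance. The side view shows the pin's tip out past the third knuckle at about (512,275) in the crop, with the lid undisturbed. I'll lower it about 6 mm onto the bore bottom before letting go.

```bash
python3 - <<'E'
from h import *
np.set_printoptions(precision=4,suppress=True)
f0=np.array([-.4,1,0])
for dz in(-.003,-.005,-.0065):
    env.movel(T(.003)+[0,0,dz],rate=.03); f=env.sense()["wrist_force"]; print(dz,f)
    if abs(f[2])>8: break
effector.release(); env.pause(.2)
q=env.sense(); print(q["t"],q["gripper_width"],q["wrist_force"])
p=q["ee_pos"]; env.movel(p+[0,0,.12],rate=.15); env.movel(p+[-.05,-.20,.14],rate=.25)
np.set_printoptions(precision=4,suppress=True)
for c in("top","side"):
    P_,d,P=cloud(c); cv2.imwrite(f"pics/{c}4.png",P_[:,:,::-1])
    print(c,"lid",[r["at"] for r in tip_of(c,"lid")],"pin",[(round(r["score"],2),r["at"]) for r in tip_of(c,"long_pin")])
    w=P-HO; s=w@nh; b=w@np.array([nh[1],-nh[0],0])
    m=(abs(b)<.013)&(P[...,2]>.095)&(P[...,2]<.135)
    print("pin extent s:",s[m&(s>-.1)&(s<.16)].min(),s[m&(s>-.1)&(s<.16)].max(),"hist",np.histogram(s[(abs(b)<.025)&(P[...,2]>.08)&(P[...,2]<.14)],bins=np.arange(-.07,.014,.003))[0])
print(env.sense()["t"])
a=cv2.imread("pics/top4.png")[150:320,60:240];b=cv2.imread("pics/side4.png")[140:420,130:410]
cv2.imwrite("pics/c4.png",cv2.hconcat([cv2.resize(a,(400,378)),cv2.resize(b,(400,378*400//400))]))
E
```

```text
-0.003 [ 0.4661 -6.7832 -1.1194]
-0.005 [ 0.4832 -7.5711 -1.0273]
-0.0065 [-0.493  -6.7845  0.1993]
14.2083 0.09239619641968343 [0.6758 0.193  1.1736]
top lid [[0.5395, 0.1775, 0.1073]] pin [(0.86, [0.5417, 0.1292, 0.1021]), (0.57, [0.3159, -0.4019, 0.0147]), (0.17, [0.5393, 0.1299, 0.1111])]
pin extent s: -0.06094793257385921 0.12339865973281927 hist [ 0  0  0 18 10 13 12 12 12 10 13 12 12 14 10 13 10 10 13 13 13 55 31 39
 28 31 27]
side lid [[0.5385, 0.1742, 0.1091]] pin [(0.96, [0.5407, 0.1301, 0.1014]), (0.87, [0.3395, -0.1585, 0.0207]), (0.85, [0.3163, -0.4002, 0.0227])]
pin extent s: -0.05958653116523334 0.12544806099996708 hist [ 0  0  0  8 13 14 21 18 11 18 17 16 16 18 18 18 20 15 20 13  2  6 31 30
 37 42 40]
16.4333
```

View pics/c4.png

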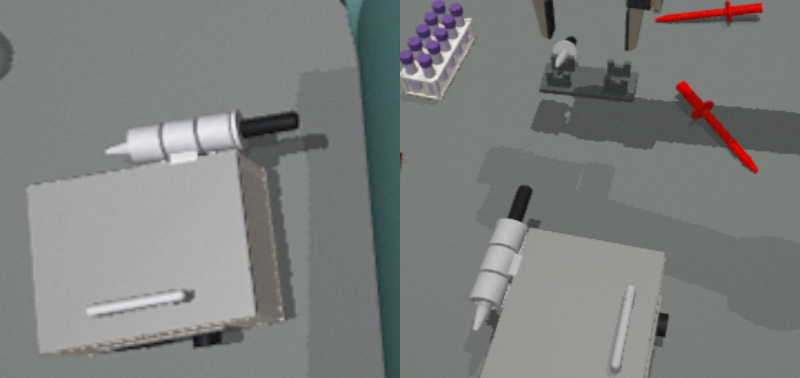

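The pin is home with its collar against the first knuckle and its tip past the third. The lid is in place, the short pin is still in its stand, and the gripper is clear.

```bash
python3 -c "
from station import *
print(workorder.finish_job(),env.sense()['t'])"
```

```text
the job is handed in; nothing more can be done
the job is handed in; nothing more can be done
```

The long pin is through all three knuckles with its collar against the first one, released, and the job is handed in at about 16.4 s on the robot's clock.

I gripped the pin by its handle, lifted it straight up, lined it up with the bore and slid it in tip first from the end nearer the stand. The collar met the first knuckle at the expected depth with about 8 N of resistance. I then lowered the pin about 6.5 mm onto the bottom of the bore, let go and backed the arm away.

**Last checks:**
- **Pin:** both cameras show it running from -60 mm to between +123 and +125 mm relative to the hinge mouth, which is fully home. The networks place its origin within about 2 mm of the mouth sideways and along the hinge. They put it about 8 mm below the bore centre, as expected once it has settled.
- **Lid:** the pictures show it undisturbed. The networks' estimates of its position moved by about 2–3 mm between start and finish, which is within their 4 mm accuracy.
- **Short pin:** it is still in its stand, and the red look-alikes were not touched.

No check failed.

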